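# Put the writing things back in their fitted desk holders

## Robot

A 7-joint arm with a two-finger parallel gripper is mounted at the origin on the work surface; the furniture and walls round the work are solid. World frame = base frame: x ahead of the robot, y to its left, z up, the work surface at z = 0. Lengths are in m, angles in rad, forces in N, time in s.
With the tool pointing down it reaches from about 0.35 to 0.9 m from the base axis. Payload 7.2 kg.
Tool frame: the origin (TCP) lies on the mounting face of the last link; the fingertips stand 173 mm ahead of it and the grasp point (between the pads) lies 155 mm ahead of it; z points along the fingers, y is the line along which they close (so a half turn about z gives the same grasp; the last joint's range is limited). The gripper opens to 85 mm and grips with 20 to 120 N. Pads are 22 mm wide; open, the fingers measure 114 mm over their backs; the gripper's body (76 mm by 85 mm) begins 54 mm behind the grasp point. The pads swing forward as they close: fully open they stand 13 mm farther back than shut.
Start: joints at [-1.348, 0.411, -0.013, 1.596, 0.006, 1.134, -0.082], TCP at [0.179, 0.599, 0.405] pointing down, gripper open.
Joint ranges: [-2.95, 2.95], [-0.29, 1.99], [-1.47, 1.44], [0.14, 2.54], [-1.03, 4.17], [0.13, 1.85], [-2.86, 2.86]. Speed limits (rad/s): [2.39, 2.39, 3.01, 3.01, 3.14, 3.14, 3.14].

## Interface

Orientations are given as a rotation vector (axis times angle).
In Python, from cell import robot gives the robot as it stands.
- The arm moves only by the shell command python3 -m creep 'ROWS' [FORCE]. ROWS is JSON, a list of rows, each a list of 7 numbers: the turn, a rotation vector about the tool's x, y, z in rad, then the shift along the tool's x, y, z in cm, then the finger opening in cm, from 0 to 8.54. A call has 1 to 8 rows; each row shifts and turns the commanded pose from where the row before left it, along the tool's axes as they then stand; what a row does not reach is not made up. A row lasts 1/10 s, in which the tool goes at most 50 mm and 8.59 degrees, less where a joint would pass 70% of its speed; a pose out of reach is approached as far as the arm can. A call is refused whole if a number of a shift passes 5 or a number of a turn 0.15, either way. A call with a gripper value outside its range is refused whole. The fingers move at their own pace and stop on an object; FORCE is the grip in N (left out, the last holds). Time passes only in rows, so rows that do not move let the fingers close. It gives the time, the measured TCP pose, the force, the opening and the grip force at its end, in the units of the state.
- robot.sense(): the state, without advancing time (a new reading comes with each control period).
- robot.capture(name): name is "side" or "top" or "wrist"; returns the picture (420x560x3 uint8, red, green, blue); there is no depth.
- robot.camera_model(name): a dict with "K" (3x3 intrinsics, pixels), "k1" (the pictures are not rectified: a ray, as slopes to the right and down, at radius r is drawn at 1 + k1 r^2 times it, then the intrinsics apply), "extrinsics" (4x4, takes a point from camera to world coordinates). Camera axes: x right, y up, looking along -z (the intrinsics and any distortion apply to the point x, -y, -z); pixel columns grow to the right and rows downward; lengths in m; the calibration is good to about 2 mm. A picture is of the moment at which its call begins: read the wrist's pose just before it. camera_model takes no time and is no camera call; for the wrist camera it gives the pose at the moment of the call.
- robot.hand_in(): hands the job in; it is judged then, once.
The state is a dict: "t": time; "joints": joint angles; "joint_velocities": joint speeds; "joint_torque": joint torques, N m; "tool_pos": TCP position; "ee_rot": TCP orientation; "force": force on the tool from outside, world axes, zero at the start; "moment": the same for the moment, N m; "opening": finger opening in m; "grasp_force": force on a finger pad.
Only numpy, scipy, OpenCV 4.12 (cv2) and the standard library are available. Lean on these libraries where they do the work, as an engineer would, in place of code of your own. Each camera call takes 0.05 s, during which the arm holds its last target. There are 200 camera calls.

## Task

Tidy the desk: put the ink bottle, the wax seal, the matchbox and the eraser each into the small felt-lined dark walnut holder made for it (matching shape, size and felt colour: square navy for the bottle, round yellow for the seal, larger oblong red for the matchbox, smaller oblong off-white for the eraser). Each must end right way up, resting flat on the felt inside the rim, let go and still. Do not move or tip over the crystal tumbler and the silver card case that stand among them.

Things in the scene. Friction and masses are not known exactly. Their poses are not given: they have to be found in the camera images.
- the_ink_bottle: navy blue square glass ink bottle with a black screw cap, standing; 50 x 50 x 60 mm (square body up to 40 mm, round cap 36 mm across above 46 mm), 0.15 kg. Origin at the centre of its underside; x and y square to the flat sides, z up.
- the_wax_seal: wax seal, standing on its brass foot: turned brown wooden handle on top; round, 25 mm across and 79 mm high, thickest near the top (about 60 mm up), 0.09 kg. Origin at the centre of its underside; z up.
- the_matchbox: dark red matchbox lying flat (its drawer does not move), 37 mm (x) x 54 mm (y) x 16 mm high. Origin at the centre of its underside; z up.
- the_eraser: white eraser with a blue sleeve lying flat, 20 mm (x) x 44 mm (y) x 12 mm high. Origin at the centre of its underside; z up.
- ink_holder: holder for the ink bottle: square recess 66 x 66 mm lined with navy blue felt (76 x 76 mm outside). Fixed to the desk. Dark walnut board 4 mm thick with 1 mm of felt on it and a rim 5 mm wide round the felt; the felt, on which the thing is to rest, is 5 mm and the top of the rim 9 mm above the desk. Origin at the middle of the board's underside, on the desk; z up. x and y along the sides.
- seal_holder: holder for the wax seal: small round recess 42 mm across lined with golden yellow felt (52 mm outside). Fixed to the desk. Dark walnut board 4 mm thick with 1 mm of felt on it and a rim 5 mm wide round the felt; the felt, on which the thing is to rest, is 5 mm and the top of the rim 9 mm above the desk. Origin at the middle of the board's underside, on the desk; z up. 
- matchbox_holder: holder for the matchbox: oblong recess 53 mm (x) x 70 mm (y) lined with red felt (63 x 80 mm outside). Fixed to the desk. Dark walnut board 4 mm thick with 1 mm of felt on it and a rim 5 mm wide round the felt; the felt, on which the thing is to rest, is 5 mm and the top of the rim 9 mm above the desk. Origin at the middle of the board's underside, on the desk; z up. y along the longer side.
- eraser_holder: holder for the eraser: small oblong recess 36 mm (x) x 60 mm (y) lined with off-white felt (46 x 70 mm outside). Fixed to the desk. Dark walnut board 4 mm thick with 1 mm of felt on it and a rim 5 mm wide round the felt; the felt, on which the thing is to rest, is 5 mm and the top of the rim 9 mm above the desk. Origin at the middle of the board's underside, on the desk; z up. y along the longer side.
- tumbler: bystander: loose cut crystal tumbler, clear or whitish, 82 mm across and 94 mm high, standing upright. Origin at the centre of its underside.
- card_case: bystander: loose flat silver card case (nearly white in bright light, no rim), 63 mm (x) x 96 mm (y) x 9 mm. Origin at the centre of its underside.
Things that resemble listed ones, but are neither listed nor needed, are in the scene too. Leave any purple or turquoise look-alike of the the_ink_bottle alone.

How it is judged:
At the end, for the whole second after the job is handed in: The ink bottle, wax seal, matchbox and eraser each rest on the felt of their own holder: centre within 13 mm of the holder's centre, underside 2.5 to 7.5 mm above the holder's underside, tilted less than 0.1 rad, and still (horizontal distance between the_ink_bottle and ink_holder below 0.013 m and z of the_ink_bottle in the frame of ink_holder between 0.0025 and 0.0075 m and angle between each of the_ink_bottle, the_wax_seal, the_matchbox, the_eraser's own z axis and vertical below 0.1 rad and linear speed of each of the_ink_bottle, the_wax_seal, the_matchbox, the_eraser below 0.02 m/s and horizontal distance between the_wax_seal and seal_holder below 0.013 m and z of the_wax_seal in the frame of seal_holder between 0.0025 and 0.0075 m and horizontal distance between the_matchbox and matchbox_holder below 0.013 m and z of the_matchbox in the frame of matchbox_holder between 0.0025 and 0.0075 m and horizontal distance between the_eraser and eraser_holder below 0.013 m and z of the_eraser in the frame of eraser_holder between 0.0025 and 0.0075 m); the robot touches nothing.
It fails at once if the tumbler is moved more than 20 mm or tipped, or the card case is moved more than 20 mm (distance of any of tumbler, card_case from where it was at the start of the episode above 0.02 m or angle between tumbler's own z axis and vertical above 0.35 rad).
It also fails if it takes over 112 s, if anything falls off the work surface, if the arm or the gripper's body presses on something with over 40 N, if the wrist force passes 120 N, or if a joint passes its speed limit or range.

## Working session

There is one attempt and no reset: what is moved stays moved. The work goes in short steps, Python scripts to look and compute and a shell command to move; the robot and the scene stay as the last step left them, time stands still between calls to the robot, and variables do not carry over. Pictures are saved under pics/ and viewed, at most 14 in all, crops included, and the job is handed in when it is done.

```bash
ls; mkdir -p pics; python3 - <<'E'
from cell import robot
import cv2
for n in("top","side"):
    cv2.imwrite(f"pics/{n}0.png",robot.capture(n)[:,:,::-1])
    m=robot.camera_model(n);print(n,m["K"],m["k1"],m["extrinsics"])
s=robot.sense();print(s["t"],s["tool_pos"],s["ee_rot"],s["opening"])
m=robot.camera_model("wrist");print(m)
E
```

```text
pics
top [[417.25525443   0.         284.98416774]
 [  0.         417.25525443 209.10358403]
 [  0.           0.           1.        ]] 0.03146025395683506 [[ 0.00922133  0.98411573 -0.17728844  0.33133973]
 [-0.99991859  0.01063861  0.00704528 -0.00644894]
 [ 0.00881948  0.17720904  0.98413372  1.00431146]
 [ 0.          0.          0.          1.        ]]
side [[513.03706083   0.         282.78305722]
 [  0.         513.03706083 200.98134651]
 [  0.           0.           1.        ]] -0.07678326721103326 [[ 0.99749783 -0.05505872  0.04434651  0.55371212]
 [ 0.06956899  0.65284346 -0.75429144 -1.08257266]
 [ 0.01257899  0.75548922  0.65504031  0.9562957 ]
 [ 0.          0.          0.          1.        ]]
0.1 [0.17915993 0.59856849 0.40391417] [-4.55087826e-01 -3.10833895e+00  2.33436074e-03] 0.08543558013782176
{'K': array([[361.69933657,   0.        , 281.51760268],
       [  0.        , 361.69933657, 206.67203706],
       [  0.        ,   0.        ,   1.        ]]), 'k1': -0.08440618589061089, 'extrinsics': array([[ 2.86333943e-01, -9.23996130e-01, -2.53464050e-01,
         1.15415293e-01],
       [ 9.58129883e-01,  2.76125567e-01,  7.57746592e-02,
         6.17585181e-01],
       [-2.75871468e-05, -2.64548338e-01,  9.64372426e-01,
         3.71891718e-01],
       [ 0.00000000e+00,  0.00000000e+00,  0.00000000e+00,
         1.00000000e+00]])}
```

View pics/top0.png

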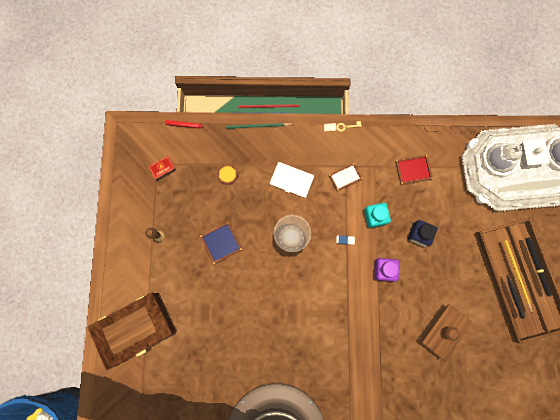

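View pics/side0.png

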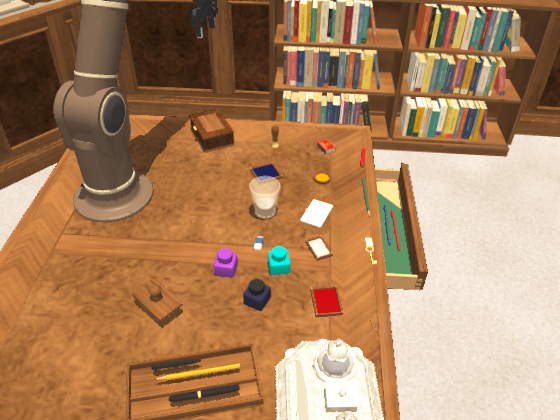

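Top view, candidates by pixel: the bottles are navy (423,233), turquoise (378,215) and purple (388,270), and navy fits. Others: seal (155,236), matchbox (161,168) and eraser (346,240). Holders are navy (221,243), yellow (228,174), red (414,170) and off-white (346,177). The plain white card case is at (292,180) and the tumbler at (292,235). I'll confirm these in an enlarged crop.

```bash
cat > h.py <<'E'
import numpy as np,cv2
from cell import robot
from scipy.spatial.transform import Rotation as R
def _d(m): return np.array([m["k1"],0,0,0,0.])
def p2w(m,px,z):
    """pixels -> world points at height z"""
    E=np.array(m["extrinsics"]);px=np.array(px,float).reshape(-1,1,2)
    # model: drawn = (1+k1 r^2) ray, same as cv2's
    u=cv2.undistortPoints(px,m["K"],_d(m))[:,0]
    d=np.c_[u[:,0],-u[:,1],-np.ones(len(u))]@E[:3,:3].T
    return E[:3,3]+d*((z-E[2,3])/d[:,2])[:,None]
def w2p(m,P):
    E=np.array(m["extrinsics"]);c=(np.array(P,float).reshape(-1,3)-E[:3,3])@E[:3,:3]
    return cv2.projectPoints(c*[1,-1,-1],np.zeros(3),np.zeros(3),m["K"],_d(m))[0][:,0]
def rows(target,yaw=None,p=None,rv=None):
    """tool-frame shift (cm) to put TCP at target; yaw change about tool z to point closing line along yaw"""
    s=robot.sense();r=R.from_rotvec(s["ee_rot"]) if rv is None else R.from_rotvec(rv);p=s["tool_pos"] if p is None else p
    M=r.as_matrix();out=(M.T@(np.array(target)-p))*100
    return out
def colour(img,lo,hi,box):
    hsv=cv2.cvtColor(img,cv2.COLOR_RGB2HSV);m=cv2.inRange(hsv,np.array(lo),np.array(hi))
    x0,y0,x1,y1=box;k=np.zeros_like(m);k[y0:y1,x0:x1]=m[y0:y1,x0:x1]
    c=max(cv2.findContours(k,cv2.RETR_EXTERNAL,cv2.CHAIN_APPROX_NONE)[0],key=cv2.contourArea)
    return c
E
python3 - <<'E'
from h import *
i=cv2.imread("pics/top0.png");cv2.imwrite("pics/crop1.png",cv2.resize(i[145:285,135:455],None,fx=2.5,fy=2.5,interpolation=cv2.INTER_CUBIC))
m=robot.camera_model("top")
for n,p,z in [("bottle",(425,232),.06),("seal",(152,233),.07),("matchbox",(161,167),.016),("eraser",(346,240),.012),("hink",(221,243),.007),("hseal",(228,174),.007),("hmatch",(414,170),.007),("heras",(346,177),.007),("tumb",(292,235),.04),("case",(292,180),.009),("turq",(378,215),.05),("purp",(388,269),.05)]:
    print(n,p2w(m,p,z)[0].round(3))
s=robot.sense();print(R.from_rotvec(s["ee_rot"]).as_matrix().round(3))
E
```

```text
bottle [ 0.452 -0.332  0.06 ]
seal [0.442 0.284 0.07 ]
matchbox [0.61  0.29  0.016]
eraser [ 0.437 -0.16   0.012]
hink [0.427 0.138 0.007]
hseal [0.597 0.127 0.007]
hmatch [ 0.613 -0.331  0.007]
heras [ 0.593 -0.163  0.007]
tumb [ 0.444 -0.03   0.04 ]
case [ 0.583 -0.03   0.009]
turq [ 0.492 -0.229  0.05 ]
purp [ 0.368 -0.248  0.05 ]
[[-0.958  0.287 -0.   ]
 [ 0.287  0.958 -0.001]
 [-0.    -0.001 -1.   ]]
```

View pics/crop1.png

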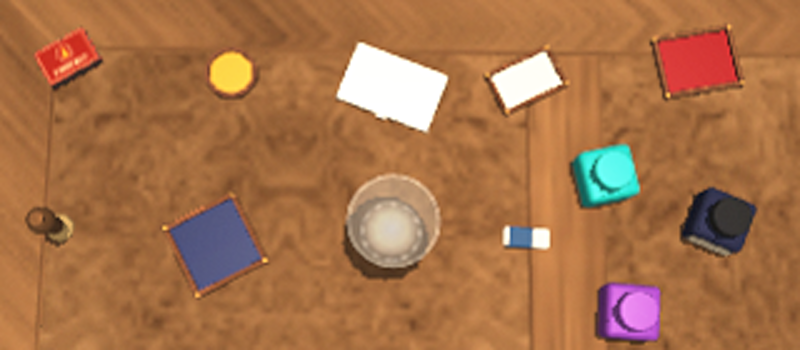

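The crop confirms it. The navy bottle with a black cap is at crop (718,222), clearly distinct from the turquoise (606,175) and purple (630,310) ones. The off-white felt with a walnut rim is at (527,80); the rimless card case is at (392,86). Next I'll get positions and angles by colour.

```bash
python3 - <<'E'
from h import *
i=cv2.imread("pics/top0.png")[:,:,::-1].copy();m=robot.camera_model("top")
def mr(n,lo,hi,box,z):
    c=colour(i,lo,hi,box);w=p2w(m,c.reshape(-1,2),z)[:,:2].astype(np.float32)
    (x,y),(a,b),t=cv2.minAreaRect(w*1000)
    L=t if a>b else t+90
    print(n,round(x),round(y),"size",round(a),round(b),"long side angle deg",round((L+90)%180-90))
mr("matchbox",(0,120,60),(10,255,255),(145,150,180,185),.016)
mr("hmatch",(0,150,60),(10,255,255),(390,150,440,190),.005)
mr("hseal",(15,150,130),(32,255,255),(212,160,243,188),.005)
mr("heras",(0,0,170),(180,60,255),(328,162,364,192),.005)
mr("case",(0,0,170),(180,60,255),(265,160,317,200),.009)
mr("hink",(105,60,40),(130,255,255),(195,220,250,270),.005)
mr("eras",(0,0,120),(180,90,255),(334,230,358,250),.012)
mr("erasblue",(100,90,60),(125,255,255),(334,230,358,250),.012)
mr("bottle",(110,60,10),(135,255,140),(405,215,440,250),.04)
print(p2w(m,[135+62/2.5,145+232/2.5],.005),p2w(m,[135+729/2.5,145+217/2.5],.06))
E
```

```text
matchbox 609 288 size 44 57 long side angle deg -58
hmatch 614 -331 size 62 79 long side angle deg -78
hseal 600 130 size 41 39 long side angle deg 2
heras 595 -161 size 36 60 long side angle deg -63
case 584 -28 size 96 63 long side angle deg 69
hink 430 140 size 64 64 long side angle deg 28
eras 437 -171 size 17 19 long side angle deg -1
erasblue 438 -153 size 17 19 long side angle deg -89
bottle 455 -332 size 55 48 long side angle deg 72
[[0.4384295 0.284997  0.005    ]] [[ 0.45245581 -0.33598658  0.06      ]]
```

```bash
python3 -m creep '[[0,0,0,-4,-2.7,0.5,8.5],[0,0,0,-4,-2.7,0.5,8.5],[0,0,0,-4,-2.7,0.5,8.5],[0,0,0,-4,-2.7,0.5,8.5],[0,0,0,-4,-2.7,0.5,8.5],[0,0,0,-4,-2.7,0.5,8.5],[0,0,0,-4,-2.7,0.5,8.5],[0,0,0,-4,-2.7,0.5,8.5]]' 40
python3 - <<'E'
from h import *
m=robot.camera_model("wrist");s=robot.sense();i=robot.capture("wrist");cv2.imwrite("pics/w1.png",i[:,:,::-1])
print(s["tool_pos"],s["ee_rot"],s["joints"])
print(w2p(m,[[.438,.285,0],[.438,.285,.079],[.600,.130,.005],[.609,.288,.016]]))
E
```

```text
t: 0.9
tool_pos: [0.4246, 0.2983, 0.3644]
ee_rot: [-0.455, -3.108, 0.0]
force: [0.5, 1.1, 0.3]
opening: 0.0851
grasp_force: 0.0
[0.4246475  0.29831382 0.36443009] [-4.54859198e-01 -3.10839632e+00  2.84603078e-05] [-0.81865571  0.27094632  0.13650729  1.90761158 -0.04435913  0.96597131
  0.61836122]
[[271.5955983  198.52994357]
 [268.90931491 224.55508412]
 [180.85666564 374.64761334]
 [322.32710165 354.45583397]]
```

View pics/w1.png

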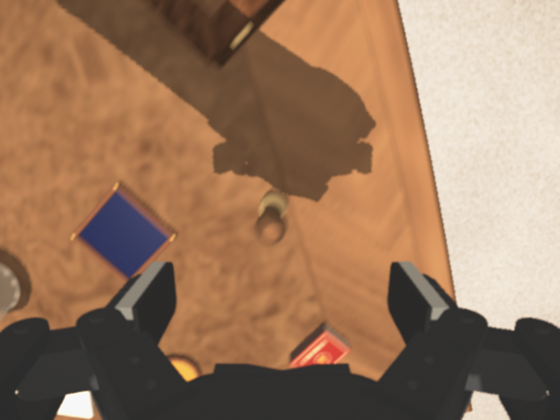

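The wrist view shows the seal: foot at (274,203), handle top at (270,226). That agrees with the estimate to within 4 mm.

```bash
python3 - <<'E'
from h import *
m=robot.camera_model("wrist");a=p2w(m,[[274,203]],.005)[0];b=p2w(m,[[270,226]],.075)[0];print(a,b)
t=(a+b)/2;t[2]=.155+.057
print(robot.sense()["t"],rows(t))
E
```

```text
[0.44716723 0.27731308 0.005     ] [0.44590062 0.2762074  0.075     ]
0.95 [-1.97852782 -0.7994023  15.19291907]
```

```bash
cat >> h.py <<'E'
import pickle
def look(n):
    m=robot.camera_model("wrist");i=robot.capture("wrist");cv2.imwrite(f"pics/{n}.png",i[:,:,::-1])
    pickle.dump(m,open(f"pics/{n}.pkl","wb"));return i,m
E
python3 -m creep '[[0,0,0,0,0,0,8.5],[0,0,0,0,0,0,8.5]]'
python3 -c "
from h import *
print(rows([.441,.286,.155+.057]))"
```

```text
t: 1.15
tool_pos: [0.4236, 0.3003, 0.3645]
ee_rot: [-0.456, -3.108, 0.0]
force: [-0.6, 0.1, 0.5]
opening: 0.085
grasp_force: 0.0
[-2.09243699 -0.87114511 15.24815273]
```

```bash
python3 -m creep '[[0,0,0,-2.1,-0.9,2.2,8.5],[0,0,0,0,0,4,6],[0,0,0,0,0,4,6],[0,0,0,0,0,3.5,6],[0,0,0,0,0,1.5,6],[0,0,0,0,0,0,6],[0,0,0,0,0,0,0],[0,0,0,0,0,0,0]]' 40
python3 -m creep '[[0,0,0,0,0,0,0],[0,0,0,0,0,0,0],[0,0,0,0,0,0,0],[0,0,0,0,0,0,0]]'
```

```text
t: 1.95
tool_pos: [0.4415, 0.2865, 0.2139]
ee_rot: [0.453, 3.108, 0.003]
force: [-0.5, 0.5, -0.3]
opening: 0.0319
grasp_force: 0.0
t: 2.35
tool_pos: [0.4418, 0.286, 0.2141]
ee_rot: [0.455, 3.107, 0.004]
force: [-1.0, 0.0, 6.7]
opening: 0.0224
grasp_force: 39.3
```

```bash
python3 -m creep '[[0,0,0,0,0,-4,0],[0,0,0,0,0,-4,0],[0,0,0,-3.9,-2.1,0,0],[0,0,0,-3.9,-2.1,0,0],[0,0,0,-3.9,-2.1,0,0],[0,0,0,-3.9,-2.1,0,0],[0,0,0,-3.9,-2.1,0,0],[0,0,0,0,0,0,0]]'
python3 -m creep '[[0,0,0,0,0,0,0],[0,0,0,0,0,0,0]]'
python3 -c "
from h import *
look('w2');s=robot.sense();print(s['tool_pos'],rows([.599,.129,.220]))"
```

```text
t: 3.15
tool_pos: [0.6015, 0.1223, 0.2934]
ee_rot: [0.468, 3.102, -0.004]
force: [0.1, -0.4, 0.1]
opening: 0.0225
grasp_force: 39.7
t: 3.35
tool_pos: [0.5973, 0.13, 0.2927]
ee_rot: [-0.453, -3.108, -0.001]
force: [0.5, -0.2, -0.1]
opening: 0.0229
grasp_force: 39.7
[0.5972389  0.13039809 0.2927589 ] [-0.21460529 -0.08892049  7.27565615]
```

View pics/w2.png

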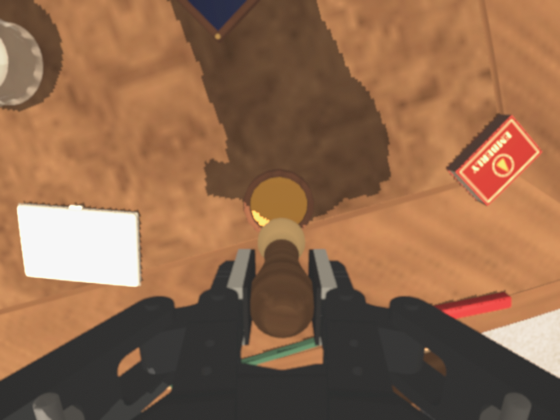

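The seal hangs upright, with the holder's yellow felt centred near (278,204). The matchbox's top corners are (511,117), (540,153), (488,203) and (455,168). The card case, at left, is clear.

```bash
python3 - <<'E'
from h import *
m=pickle.load(open("pics/w2.pkl","rb"))
h=p2w(m,[278,204],.005)[0];print("h",h)
c=p2w(m,[[511,117],[540,153],[488,203],[455,168]],.016)[:,:2]*1000
print("mb",c.mean(0),cv2.minAreaRect(c.astype(np.float32)))
print("foot",p2w(m,[281,242],.293-.214)[0])
print(rows([h[0],h[1],.2195]))
E
```

```text
h [0.59801431 0.12768222 0.005     ]
mb [609.34541372 286.16075592] ((608.9738159179688, 285.73309326171875), (37.73104476928711, 51.04684829711914), 30.323999404907227)
foot [0.59999037 0.12933237 0.079     ]
[-0.15768254 -0.24334545  7.32559579]
```

```bash
python3 -m creep '[[0,0,0,-0.1,-0.2,3,0],[0,0,0,0,0,3,0],[0,0,0,0,0,0.8,0],[0,0,0,0,0,0.3,0],[0,0,0,0,0,0.2,0],[0,0,0,0,0,0,0],[0,0,0,0,0,0,0]]'
```

```text
t: 4.1
tool_pos: [0.5989, 0.1269, 0.2208]
ee_rot: [0.455, 3.107, 0.001]
force: [-0.0, -0.2, -0.3]
opening: 0.0224
grasp_force: 39.7
```

```bash
python3 -m creep '[[0,0,0,0,0,0.1,0],[0,0,0,0,0,0.1,0],[0,0,0,0,0,0,0],[0,0,0,0,0,0,0]]'
```

```text
t: 4.5
tool_pos: [0.5991, 0.1267, 0.2192]
ee_rot: [0.455, 3.106, 0.002]
force: [-1.7, -0.6, 7.9]
opening: 0.0228
grasp_force: 40.4
```

```bash
python3 -m creep '[[0,0,0,0,0,0,4],[0,0,0,0,0,0,5],[0,0,0,0,0,0,5],[0,0,0,0,0,-2,6],[0,0,0,0,0,-4,8.5],[0,0,0,0,0,-4,8.5],[0,0,0,0,0,-1,8.5],[0,0,0,0,0,0,8.5]]'
python3 -c "
from h import *
s=robot.sense();print(s['tool_pos'],s['joints'],rows([.609,.286,.30]))"
```

```text
t: 5.3
tool_pos: [0.599, 0.1268, 0.3296]
ee_rot: [0.455, 3.105, 0.003]
force: [0.7, -0.1, -0.1]
opening: 0.085
grasp_force: 0.0
[0.59897019 0.12681141 0.32963341] [-0.43122323  0.46129444  0.19601925  1.72314996 -0.10616768  0.96360189
  1.08513173] [ 3.61277841 15.53124512  2.9875893 ]
```

```bash
python3 -m creep '[[0,0,0,1.4,3.9,0,8.5],[0,0,0,0.9,3.9,0,8.5],[0,0,0,0.9,3.9,0,8.5],[0,0,0.15,0.4,3.8,0,8.5],[0,0,0.15,0,0,1,8.5],[0,0,0.15,0,0,1,8.5],[0,0,0.15,0,0,1,8.5],[0,0,0.15,0,0,0,8.5]]'
python3 -m creep '[[0,0,0,0,0,0,8.5],[0,0,0,0,0,0,8.5]]'
python3 - <<'E'
from h import *
i,m=look('w3');s=robot.sense();M=R.from_rotvec(s["ee_rot"]).as_matrix();print(np.degrees(np.arctan2(M[1,1],M[0,1])))
print(rows([.609,.286,.178]))
b=w2p(m,[[.609,.286,.016]])[0];print(b)
x,y=b.astype(int)
c=colour(i,(0,120,60),(10,255,255),(x-90,y-90,x+90,y+90));w=p2w(m,c.reshape(-1,2),.016)[:,:2].astype(np.float32)*1000
print(cv2.minAreaRect(w))
E
```

```text
t: 6.1
tool_pos: [0.6073, 0.2853, 0.2935]
ee_rot: [-1.569, -2.719, 0.008]
force: [-0.2, 0.7, 0.0]
opening: 0.0849
grasp_force: 0.0
t: 6.3
tool_pos: [0.6081, 0.2856, 0.2963]
ee_rot: [-1.556, -2.729, 0.003]
force: [0.0, -0.0, 0.3]
opening: 0.0849
grasp_force: 0.0
30.607983933538744
[-7.41555270e-04  1.06980359e-01  1.18726465e+01]
[283.01833499 205.09694668]
((609.5678100585938, 286.80316162109375), (38.3316650390625, 55.14849090576172), 30.6872615814209)
```

View pics/w3.png

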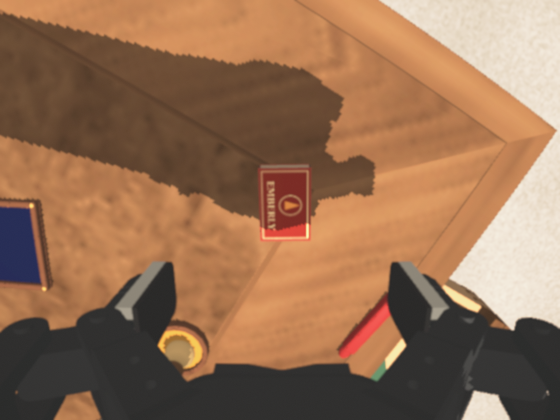

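The matchbox is square under the gripper at (285,203), and the seal stands inside the yellow holder at (180,350). I'll grasp the matchbox.

```bash
python3 -m creep '[[0,0,0,0,0.1,4,6],[0,0,0,0,0,4,5.5],[0,0,0,0,0,2.4,5.5],[0,0,0,0,0,1,5.5],[0,0,0,0,0,0.4,5.5],[0,0,0,0,0,0,5],[0,0,0,0,0,0,0],[0,0,0,0,0,0,0]]' 30
python3 -m creep '[[0,0,0,0,0,0,0],[0,0,0,0,0,0,0],[0,0,0,0,0,0,0]]'
```

```text
t: 7.15
tool_pos: [0.61, 0.2863, 0.1815]
ee_rot: [1.561, 2.725, 0.004]
force: [1.4, -0.6, 3.8]
opening: 0.0376
grasp_force: 31.2
t: 7.45
tool_pos: [0.61, 0.2863, 0.1814]
ee_rot: [1.561, 2.725, 0.004]
force: [-0.0, -0.1, 7.5]
opening: 0.0372
grasp_force: 31.4
```

```bash
python3 -m creep '[[0,0,0,0,0,0,4.8],[0,0,0,0,0,0,4.8],[0,0,0,0,0,0.3,4.8],[0,0,0,0,0,0,4.8],[0,0,0,0,0,0,0],[0,0,0,0,0,0,0],[0,0,0,0,0,0,0],[0,0,0,0,0,0,0]]' 30
python3 -m creep '[[0,0,0,0,0,-1,0],[0,0,0,0,0,-4,0],[0,0,0,0,0,-4,0],[0,0,0,0,0,-4,0],[0,0,0,0,0,0,0]]'
python3 - <<'E'
from h import *
s=robot.sense();print(s["joints"],rows([.614,-.331,.30]))
E
```

```text
t: 8.25
tool_pos: [0.6093, 0.286, 0.1766]
ee_rot: [-1.562, -2.726, 0.0]
force: [-0.1, -0.4, -0.6]
opening: 0.0376
grasp_force: 31.4
t: 8.75
tool_pos: [0.6112, 0.2863, 0.3141]
ee_rot: [1.56, 2.72, 0.014]
force: [1.1, -0.4, -0.3]
opening: 0.0376
grasp_force: 31.5
[-0.74621304  0.58987829  0.35468358  1.58117336 -0.23217828  1.00131217
  0.2065238 ] [-53.41271209 -30.95314155   1.08751532]
```

```bash
python3 -m creep '[[0,0,0,-4.1,-2.38,0,0],[0,0,0,-4.1,-2.38,0,0],[0,0,0,-4.1,-2.38,0,0],[0,0,0,-4.1,-2.38,0,0],[0,0,0,-4.1,-2.38,0,0],[0,0,0,-4.1,-2.38,0,0],[0,0,0,-4.1,-2.38,0,0],[0,0,0,-4.1,-2.38,0,0]]'
python3 -m creep '[[0,0,0,-4.1,-2.38,0,0],[0,0,0,-4.1,-2.38,0,0],[0,0,0,-4.1,-2.38,0,0],[0,0,0,-4.1,-2.38,0,0],[0,0,0,-2,-1.2,0,0],[0,0,0.15,0,0,0,0],[0,0,0.15,0,0,0,0],[0,0,0.02,0,0,0,0]]'
python3 -m creep '[[0,0,0,0,0,0,0],[0,0,0,0,0,0,0]]'
python3 - <<'E'
from h import *
i,m=look('w4');s=robot.sense();M=R.from_rotvec(s["ee_rot"]).as_matrix();print(np.degrees(np.arctan2(M[1,1],M[0,1])),s["joints"])
print(rows([.614,-.331,.182]))
E
```

```text
t: 9.55
tool_pos: [0.6104, -0.095, 0.307]
ee_rot: [1.562, 2.726, 0.001]
force: [1.6, 0.5, 0.3]
opening: 0.0374
grasp_force: 31.5
t: 10.35
tool_pos: [0.6112, -0.3063, 0.3065]
ee_rot: [-1.98, -2.438, 0.0]
force: [0.6, 0.8, -1.1]
opening: 0.0377
grasp_force: 31.5
t: 10.55
tool_pos: [0.6114, -0.3058, 0.3067]
ee_rot: [-1.972, -2.446, -0.0]
force: [-0.3, 0.2, 0.1]
opening: 0.0374
grasp_force: 31.5
12.212002331915187 [ 0.07889609  0.63484167  0.48401946  1.56384732 -0.32902031  1.02476981
  0.867945  ]
[-2.51732092 -0.28157021 12.47631581]
```

View pics/w4.png

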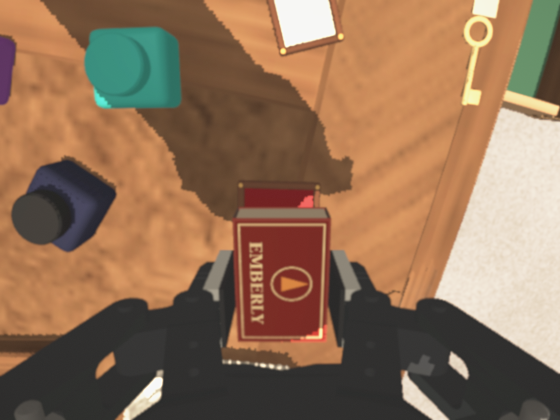

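The matchbox is held squarely. Behind it the red holder's far corners show at (239,184) and (320,187); the navy bottle is at (60,205).

```bash
python3 - <<'E'
from h import *
m=pickle.load(open("pics/w4.pkl","rb"))
a,b=p2w(m,[[239,184],[320,187]],.009)[:,:2]
d=b-a;L=np.hypot(*d);d/=L;n=np.array([-d[1],d[0]])
M=R.from_rotvec(robot.sense()["ee_rot"]).as_matrix()
if n@M[:2,0]>0:n=-n
c=(a+b)/2+n*.038
print("edge",L,"angle",np.degrees(np.arctan2(d[1],d[0])),"centre",c,rows([*c,.182]))
E
```

```text
edge 0.060827091509764356 angle 10.094757657897302 centre [ 0.61490277 -0.3329164 ] [-2.72372033 -0.23387378 12.4762943 ]
```

```bash
python3 -m creep '[[0,0,0.03,-2.6,-0.2,0,0],[0,0,0,0,0,4,0],[0,0,0,0,0,4,0],[0,0,0,0,0,2.8,0],[0,0,0,0,0,1,0],[0,0,0,0,0,0.4,0],[0,0,0,0,0,0.2,0],[0,0,0,0,0,0,0]]'
python3 -m creep '[[0,0,0,0,0,0,0],[0,0,0,0,0,0,0]]'
```

```text
t: 11.4
tool_pos: [0.6154, -0.3324, 0.1842]
ee_rot: [2.011, 2.411, 0.001]
force: [-0.4, 0.4, -0.1]
opening: 0.0381
grasp_force: 31.5
t: 11.6
tool_pos: [0.6152, -0.3321, 0.1839]
ee_rot: [2.012, 2.411, 0.001]
force: [-0.1, 0.1, -0.2]
opening: 0.0373
grasp_force: 31.5
```

Contact is expected near 0.1816, so I'll feel for it, then release.

```bash
python3 -m creep '[[0,0,0,0,0,0.15,0],[0,0,0,0,0,0.1,0],[0,0,0,0,0,0,0],[0,0,0,0,0,0,0]]'
```

```text
t: 12.0
tool_pos: [0.6151, -0.3321, 0.1814]
ee_rot: [2.012, 2.412, 0.001]
force: [-1.3, 0.7, 8.6]
opening: 0.0377
grasp_force: 32.7
```

```bash
python3 -m creep '[[0,0,0,0,0,0,5],[0,0,0,0,0,0,5.5],[0,0,0,0,0,-0.5,5.5],[0,0,0,0,0,-2,6],[0,0,0,0,0,-4,8.5],[0,0,0,0,0,-4,8.5],[0,0,0,0,0,-4,8.5],[0,0,0,0,0,0,8.5]]'
python3 - <<'E'
from h import *
s=robot.sense();print(s["tool_pos"],s["joints"],rows([.453,-.333,.35]))
m=pickle.load(open("pics/w4.pkl","rb"))
print(p2w(m,[[64,158],[115,195],[68,250]],.04), p2w(m,[40,217],.06))
E
```

```text
t: 12.8
tool_pos: [0.6159, -0.3335, 0.3321]
ee_rot: [2.007, 2.404, 0.004]
force: [0.2, -1.1, -0.6]
opening: 0.0852
grasp_force: 0.0
[ 0.61587496 -0.33347472  0.33211463] [ 0.109127    0.63693046  0.50366354  1.49954145 -0.33218886  1.08042682
  0.8638297 ] [  2.94530533 -16.00201939  -1.93499551]
[[ 0.46162726 -0.30094728  0.04      ]
 [ 0.49913792 -0.31901123  0.04      ]
 [ 0.46817902 -0.36719443  0.04      ]] [[ 0.45911265 -0.33761584  0.06      ]]
```

```bash
python3 -m creep '[[0,0,0,0.7,-4,-1,8.5],[0,0,0,0.7,-4,-1,8.5],[0,0,0,0.7,-4,-1,8.5],[0,0,0,0.8,-4,0,8.5],[0,0,0,0,0,0,8.5],[0,0,0,0,0,0,8.5],[0,0,0,0,0,0,8.5]]'
python3 -c "
from h import *
look('w5');s=robot.sense();print(s['tool_pos'])"
```

```text
t: 13.5
tool_pos: [0.4534, -0.3318, 0.3552]
ee_rot: [2.011, 2.413, 0.001]
force: [0.3, 0.8, 0.4]
opening: 0.0847
grasp_force: 0.0
[ 0.45348602 -0.33175227  0.35500085]
```

View pics/w5.png

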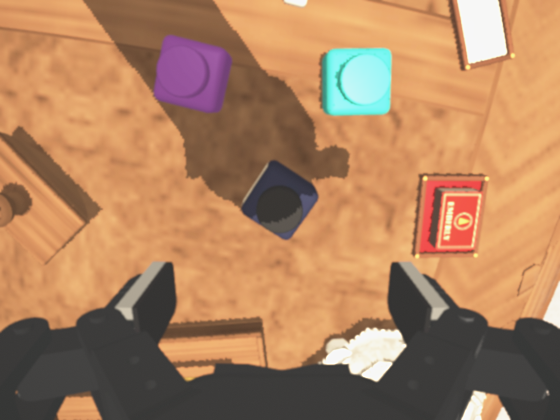

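The matchbox lies flat inside the red holder (460,220). The navy bottle's top corners are at (277,160), (318,192), (289,239) and (243,207), cap at (280,210). Purple (192,75) and turquoise (357,80) are apart from it.

```bash
python3 - <<'E'
from h import *
m=pickle.load(open("pics/w5.pkl","rb"))
c=p2w(m,[[277,160],[318,192],[289,239],[243,207]],.04)[:,:2]
print(c.mean(0),cv2.minAreaRect(c.astype(np.float32)*1000),p2w(m,[280,210],.06)[0])
d=np.roll(c,-1,0)-c;print(np.hypot(*d.T),np.degrees(np.arctan2(d[:,1],d[:,0])))
q=p2w(m,[[441,188],[484,192],[475,251],[433,246]],.021)[:,:2];print("mb",q.mean(0),cv2.minAreaRect(q.astype(np.float32)*1000))
q=p2w(m,[[423,175],[487,178],[478,257],[416,256]],.009)[:,:2];print("hm",q.mean(0),cv2.minAreaRect(q.astype(np.float32)*1000))
E
```

```text
[ 0.45520982 -0.33667733] ((456.43902587890625, -336.92626953125), (47.584068298339844, 46.60034942626953), 64.43920135498047) [ 0.45435214 -0.33953493  0.06      ]
[0.04176451 0.04627955 0.0466016  0.04724636] [ -27.70268281 -109.52655554  154.02402201   64.43918763]
mb [ 0.61496936 -0.33080261] ((615.2894897460938, -331.23681640625), (40.966495513916016, 58.45852279663086), 9.297783851623535)
hm [ 0.61450536 -0.33254343] ((614.8567504882812, -332.35711669921875), (61.92155456542969, 80.82780456542969), 11.459884643554688)
```

```bash
python3 -c "
from h import *
print(rows([.4555,-.338,.181]))"
```

```text
[-0.64727442  0.08148544 17.40023715]
```

```bash
python3 -m creep '[[0,0,0,-0.65,0.1,2,8.5],[0,0,0.15,0,0,2,8.5],[0,0,0.15,0,0,2,8.5],[0,0,0.15,0,0,2,8.5],[0,0,0.15,0,0,0,8],[0,0,0.02,0,0,0,7.5],[0,0,0,0,0,0,7.5],[0,0,0,0,0,0,7.5]]'
python3 - <<'E'
from h import *
i,m=look('w6');s=robot.sense();M=R.from_rotvec(s["ee_rot"]).as_matrix();print(np.degrees(np.arctan2(M[1,1],M[0,1])))
print(rows([.4555,-.338,.181]))
E
```

```text
t: 14.35
tool_pos: [0.4549, -0.3383, 0.2754]
ee_rot: [2.649, 1.688, 0.0]
force: [-0.6, -0.6, 0.3]
opening: 0.075
grasp_force: 0.0
-25.03136877653702
[0.06429247 0.04438026 9.45031328]
```

View pics/w6.png

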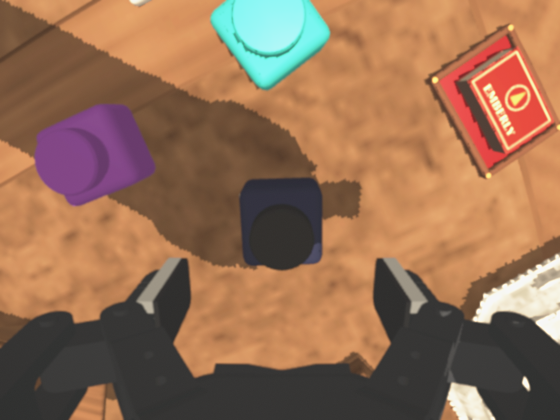

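The bottle is centred and square under the fingers at (282,222). Descending.

```bash
python3 -m creep '[[0,0,0,0,0,4,7.5],[0,0,0,0,0,3.5,7.5],[0,0,0,0,0,1.5,7.5],[0,0,0,0,0,0.5,7.5],[0,0,0,0,0,0,7.5],[0,0,0,0,0,0,4],[0,0,0,0,0,0,3],[0,0,0,0,0,0,3]]' 40
python3 -m creep '[[0,0,0,0,0,0,3],[0,0,0,0,0,0,3],[0,0,0,0,0,0,3]]'
```

```text
t: 15.2
tool_pos: [0.4549, -0.3388, 0.1818]
ee_rot: [2.651, 1.682, 0.002]
force: [-0.9, 1.0, 5.3]
opening: 0.0494
grasp_force: 41.3
t: 15.5
tool_pos: [0.4549, -0.3388, 0.1818]
ee_rot: [2.651, 1.682, 0.002]
force: [-0.2, -0.3, 6.2]
opening: 0.0495
grasp_force: 41.3
```

```bash
python3 -m creep '[[0,0,0,0,0,-2,3],[0,0,0,0,0,-4,3],[0,0,0,0,0,-4,3],[0,0,0,0,0,-4,3],[0,0,0,0,0,-2,3],[0,0,0,0,0,0,3]]'
python3 - <<'E'
from h import *
s=robot.sense();print(s["tool_pos"],s["joints"],s["opening"],rows([.430,.140,.34]))
E
```

```text
t: 16.1
tool_pos: [0.4548, -0.3391, 0.344]
ee_rot: [2.648, 1.68, 0.006]
force: [-0.5, 0.1, -1.5]
opening: 0.0498
grasp_force: 42.2
[ 0.45479257 -0.33909268  0.34400195] [ 0.01360438  0.44164443  0.72574483  1.8467895  -0.35159995  0.97790344
  0.45000393] 0.04976956975416807 [ 42.29075503 -22.650053     0.26827807]
```

```bash
python3 -m creep '[[0,0,0,3.85,-2.06,0,3],[0,0,0,3.85,-2.06,0,3],[0,0,0,3.85,-2.06,0,3],[0,0,0,3.85,-2.06,0,3],[0,0,0,3.85,-2.06,0,3],[0,0,0,3.85,-2.06,0,3],[0,0,0,3.85,-2.06,0,3],[0,0,0,3.85,-2.06,0,3]]'
python3 -m creep '[[0,0,0,3.85,-2.06,0,3],[0,0,0,3.85,-2.06,0,3],[0,0,0,3.85,-2.06,0,3],[0,0,0.15,0,0,0,3],[0,0,0.15,0,0,0,3],[0,0,0.15,0,0,0,3],[0,0,0.15,0,0,0,3],[0,0,0.05,0,0,0,3]]'
python3 -m creep '[[0,0,0,0,0,0,3],[0,0,0,0,0,0,3]]'
python3 - <<'E'
from h import *
i,m=look('w7');s=robot.sense();M=R.from_rotvec(s["ee_rot"]).as_matrix();print(np.degrees(np.arctan2(M[1,1],M[0,1])),s["joints"])
print(rows([.430,.140,.187]))
E
```

```text
t: 16.9
tool_pos: [0.4355, 0.0123, 0.3398]
ee_rot: [-2.652, -1.683, 0.0]
force: [1.4, -0.3, -2.0]
opening: 0.0496
grasp_force: 42.2
t: 17.7
tool_pos: [0.4292, 0.1414, 0.3396]
ee_rot: [3.053, 0.74, -0.002]
force: [-0.4, 0.4, -1.5]
opening: 0.0496
grasp_force: 42.4
t: 17.9
tool_pos: [0.4294, 0.1413, 0.3398]
ee_rot: [3.05, 0.751, -0.001]
force: [-0.1, -0.7, -2.3]
opening: 0.0494
grasp_force: 42.3
-62.348678256517616 [-1.04616397  0.22138487  0.72467277  2.10949114 -0.19088793  0.87466044
 -1.29856711]
[-1.04650196e-02  1.42480122e-01  1.52921388e+01]
```

View pics/w7.png

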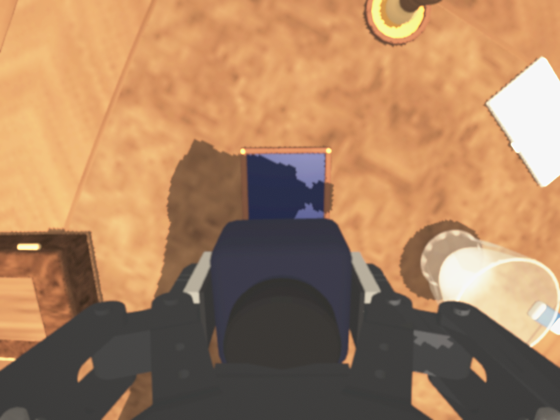

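Holder's far corners show at (243,151) and (329,151), parallel to the bottle. The tumbler (480,280) is clear to the right.

```bash
python3 - <<'E'
from h import *
m=pickle.load(open("pics/w7.pkl","rb"))
a,b=p2w(m,[[243,151],[329,151]],.009)[:,:2]
d=b-a;L=np.hypot(*d);d/=L;n=np.array([-d[1],d[0]])
M=R.from_rotvec(robot.sense()["ee_rot"]).as_matrix()
if n@M[:2,0]>0:n=-n
c=(a+b)/2+n*.037
print("edge",L,"angle",np.degrees(np.arctan2(d[1],d[0])),"centre",c,rows([*c,.187]))
E
```

```text
edge 0.07088267516532303 angle -62.2874135053918 centre [0.42748516 0.13619889] [-0.40963188  0.36246643 15.29230064]
```

```bash
python3 -m creep '[[0,0,0,-0.2,0.25,3,3],[0,0,0,0,0,4,3],[0,0,0,0,0,4,3],[0,0,0,0,0,2.8,3],[0,0,0,0,0,0.8,3],[0,0,0,0,0,0.3,3],[0,0,0,0,0,0.2,3],[0,0,0,0,0,0,3]]'
python3 -m creep '[[0,0,0,0,0,0.1,3],[0,0,0,0,0,0,3]]'
```

```text
t: 18.75
tool_pos: [0.4296, 0.1384, 0.1902]
ee_rot: [-3.05, -0.748, -0.003]
force: [-0.2, 0.3, -1.3]
opening: 0.0497
grasp_force: 42.1
t: 18.95
tool_pos: [0.4293, 0.1385, 0.1889]
ee_rot: [-3.05, -0.749, -0.002]
force: [0.4, -0.5, -2.6]
opening: 0.0498
grasp_force: 42.1
```

```bash
python3 -m creep '[[0,0,0,0,0,0.15,3],[0,0,0,0,0,0.1,3],[0,0,0,0,0,0,3],[0,0,0,0,0,0,3]]'
```

```text
t: 19.35
tool_pos: [0.4293, 0.1383, 0.1867]
ee_rot: [-3.05, -0.748, -0.001]
force: [-4.1, -0.2, 18.5]
opening: 0.0495
grasp_force: 44.1
```

```bash
python3 -m creep '[[0,0,0,0,0,0,6.5],[0,0,0,0,0,0,7.5],[0,0,0,0,0,0,7.5],[0,0,0,0,0,-1,7.5],[0,0,0,0,0,-4,7.5],[0,0,0,0,0,-5,8.5],[0,0,0,0,0,-5,8.5],[0,0,0,0,0,0,8.5]]'
python3 - <<'E'
from h import *
s=robot.sense();print(s["tool_pos"],s["joints"],rows([.438,-.162,.34]))
E
```

```text
t: 20.15
tool_pos: [0.431, 0.1379, 0.3414]
ee_rot: [-3.048, -0.746, -0.014]
force: [0.8, 0.7, -0.6]
opening: 0.0846
grasp_force: 0.0
[0.43103201 0.13791877 0.34137909] [-1.07409307  0.2222468   0.76859393  2.11225717 -0.20578505  0.86963595
 -1.27641461] [-1.32289987e+01  2.69260125e+01 -2.58895595e-02]
```

```bash
python3 -m creep '[[0,0,0,-1.9,3.9,0,8.5],[0,0,0,-1.9,3.9,0,8.5],[0,0,0,-1.9,3.9,0,8.5],[0,0,0,-1.9,3.9,0,8.5],[0,0,0,-1.9,3.9,0,8.5],[0,0,0,-1.9,3.9,0,8.5],[0,0,0,-1.8,3.6,0,8.5],[0,0,0,0,0,0,8.5]]'
python3 -m creep '[[0,0,-0.15,0,0,0,8.5],[0,0,-0.15,0,0,0,8.5],[0,0,-0.15,0,0,0,8.5],[0,0,-0.15,0,0,0,8.5],[0,0,-0.15,0,0,0,8.5],[0,0,-0.15,0,0,0,8.5],[0,0,-0.11,0,0,0,8.5],[0,0,0,0,0,0,8.5]]'
python3 -m creep '[[0,0,0,0,0,2,8.5],[0,0,0,0,0,0,8.5],[0,0,0,0,0,0,8.5]]'
python3 - <<'E'
from h import *
i,m=look('w8');s=robot.sense();M=R.from_rotvec(s["ee_rot"]).as_matrix();print(np.degrees(np.arctan2(M[1,1],M[0,1])),s["joints"])
print(w2p(m,[.438,-.162,.012]),rows([.438,-.162,.178]))
E
```

```text
t: 20.95
tool_pos: [0.4358, -0.1677, 0.3363]
ee_rot: [3.052, 0.734, 0.0]
force: [-0.1, -0.6, -0.6]
opening: 0.0847
grasp_force: 0.0
t: 21.75
tool_pos: [0.4367, -0.1618, 0.3357]
ee_rot: [-2.306, -2.132, 0.0]
force: [-1.0, 0.2, -0.0]
opening: 0.0852
grasp_force: 0.0
t: 22.05
tool_pos: [0.4368, -0.162, 0.3157]
ee_rot: [-2.31, -2.128, 0.002]
force: [0.4, -0.9, -0.6]
opening: 0.0851
grasp_force: 0.0
-4.670211078234092 [-0.2735999   0.27946002  0.62824862  2.10035541 -0.22199544  0.82584399
  0.40634148]
[[283.05264555 197.35482753]] [ 0.02634565  0.10501585 13.80183595]
```

View pics/w8.png

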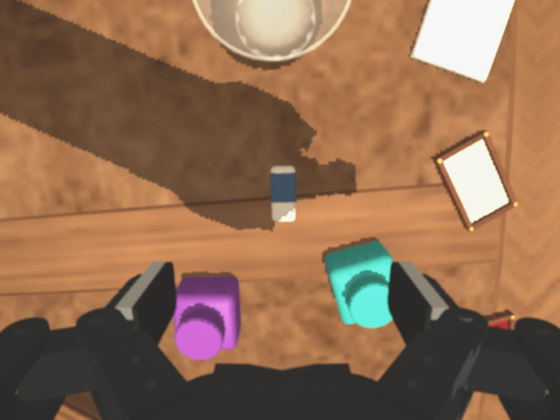

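The eraser is at (284,193), square under the fingers; the off-white holder's corners are (440,160), (487,134), (515,204) and (471,228). The purple (205,318) and turquoise (362,285) bottles stay behind the fingers.

```bash
python3 - <<'E'
from h import *
m=pickle.load(open("pics/w8.pkl","rb"))
c=p2w(m,[[271,167],[296,166],[296,220],[273,221]],.012)[:,:2]
print(c.mean(0),cv2.minAreaRect(c.astype(np.float32)*1000),rows([*c.mean(0),.1765]))
c=p2w(m,[[440,160],[487,134],[515,204],[471,228]],.009)[:,:2]
print(c.mean(0),cv2.minAreaRect(c.astype(np.float32)*1000))
E
```

```text
[ 0.43894623 -0.15942524] ((439.1478576660156, -159.45703125), (43.030277252197266, 18.922073364257812), 86.99893188476562) [ 0.29069658  0.17842089 13.9517619 ]
[ 0.5939056 -0.1630892] ((593.7962646484375, -163.120849609375), (41.06712341308594, 64.49364471435547), 25.46409797668457)
```

```bash
python3 -m creep '[[0,0,0,0.3,0.2,4,5],[0,0,0,0,0,4,4],[0,0,0,0,0,3.6,4],[0,0,0,0,0,1.4,4],[0,0,0,0,0,0.6,4],[0,0,0,0,0,0.2,4],[0,0,0,0,0,0,4],[0,0,0,0,0,0,4]]' 25
```

```text
t: 22.9
tool_pos: [0.4397, -0.1595, 0.1787]
ee_rot: [2.307, 2.13, 0.002]
force: [-0.5, -0.3, 0.4]
opening: 0.0402
grasp_force: 0.0
```

```bash
python3 -m creep '[[0,0,0,0,0,0.1,4],[0,0,0,0,0,0,0],[0,0,0,0,0,0,0],[0,0,0,0,0,0,0],[0,0,0,0,0,0,0],[0,0,0,0,0,0,0],[0,0,0,0,0,0,0],[0,0,0,0,0,0,0]]'
python3 -m creep '[[0,0,0,0,0,-1,0],[0,0,0,0,0,-4,0],[0,0,0,0,0,-4,0],[0,0,0,0,0,-3,0],[0,0,0,0,0,0,0]]'
python3 -c "
from h import *
s=robot.sense();print(s['joints'],rows([.594,-.163,.30]))"
```

```text
t: 23.7
tool_pos: [0.4393, -0.1594, 0.1771]
ee_rot: [2.308, 2.131, 0.001]
force: [-1.0, -0.1, 6.2]
opening: 0.0183
grasp_force: 25.3
t: 24.2
tool_pos: [0.4402, -0.1601, 0.3006]
ee_rot: [2.305, 2.127, 0.007]
force: [0.2, 0.1, -0.4]
opening: 0.0185
grasp_force: 24.7
[-0.27933209  0.31108762  0.63619801  2.11294371 -0.26249604  0.78633014
  0.43949784] [ 0.94892088 15.35585764  0.16853344]
```

```bash
python3 -m creep '[[0,0,0,0.24,3.84,0,0],[0,0,0,0.24,3.84,0,0],[0,0,0,0.24,3.84,0,0],[0,0,0,0.24,3.84,0,0],[0,0,-0.15,0,0,0,0],[0,0,-0.15,0,0,0,0],[0,0,-0.15,0,0,0,0],[0,0,-0.08,0,0,0,0]]'
python3 -m creep '[[0,0,0,0,0,0,0],[0,0,0,0,0,0,0]]'
python3 - <<'E'
from h import *
i,m=look('w9');s=robot.sense();M=R.from_rotvec(s["ee_rot"]).as_matrix();print(np.degrees(np.arctan2(M[1,1],M[0,1])))
print(rows([.594,-.163,.182]))
E
```

```text
t: 25.0
tool_pos: [0.5927, -0.1621, 0.296]
ee_rot: [-1.662, -2.665, 0.001]
force: [-0.5, -0.4, -0.7]
opening: 0.0175
grasp_force: 24.8
t: 25.2
tool_pos: [0.5928, -0.1622, 0.2964]
ee_rot: [-1.673, -2.658, 0.0]
force: [-0.2, 0.6, -0.2]
opening: 0.0179
grasp_force: 24.8
25.640625707553124
[-0.13315191  0.06882975 11.44068797]
```

View pics/w9.png

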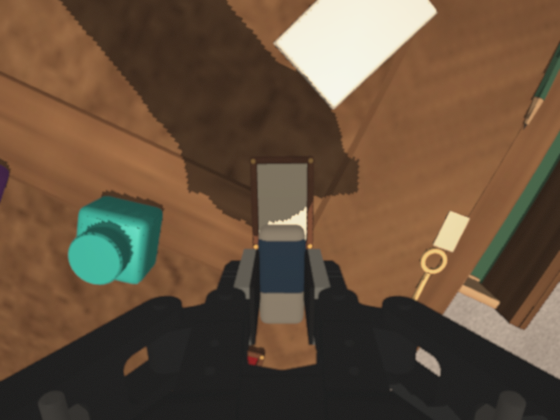

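The holder's corners are at (253,161), (311,160), (311,247) and (253,247), in line with the held eraser.

```bash
python3 - <<'E'
from h import *
m=pickle.load(open("pics/w9.pkl","rb"))
c=p2w(m,[[253,161],[311,160],[311,247],[253,247]],.009)[:,:2]
print(c.mean(0),cv2.minAreaRect(c.astype(np.float32)*1000),rows([*c.mean(0),.182]))
E
```

```text
[ 0.59425643 -0.16349255] ((594.201416015625, -163.31884765625), (43.84596252441406, 65.86437225341797), 25.621854782104492) [-0.1886529   0.07063391 11.44066826]
```

```bash
python3 -m creep '[[0,0,0,-0.2,0.1,4,0],[0,0,0,0,0,4,0],[0,0,0,0,0,2.2,0],[0,0,0,0,0,0.6,0],[0,0,0,0,0,0.3,0],[0,0,0,0,0,0.1,0],[0,0,0,0,0,0,0],[0,0,0,0,0,0,0]]'
```

```text
t: 26.05
tool_pos: [0.5953, -0.1636, 0.1859]
ee_rot: [1.669, 2.659, 0.001]
force: [1.2, -0.2, -0.7]
opening: 0.018
grasp_force: 24.8
```

```bash
python3 -m creep '[[0,0,0,0,0,0.2,0],[0,0,0,0,0,0.1,0],[0,0,0,0,0,0.1,0],[0,0,0,0,0,0,0],[0,0,0,0,0,0,0]]'
```

```text
t: 26.55
tool_pos: [0.595, -0.1636, 0.1822]
ee_rot: [1.67, 2.661, 0.002]
force: [-4.5, 1.1, 13.8]
opening: 0.0181
grasp_force: 26.2
```

```bash
python3 -m creep '[[0,0,0,0,0,0,3],[0,0,0,0,0,0,4],[0,0,0,0,0,0,4],[0,0,0,0,0,-0.5,4],[0,0,0,0,0,-3,4],[0,0,0,0,0,-4,5],[0,0,0,0,0,-5,5],[0,0,0,0,0,-5,5]]'
python3 -m creep '[[0,0,0,4.3,0.5,-1,5],[0,0,0,4.3,0.5,-1,5],[0,0,0,4.3,0.5,-1,5],[0,0,0,4.3,0.5,0,5],[0,0,0,4.3,0.5,0,5],[0,0,0,4.3,0.5,0,5],[0,0,0,4.3,0.5,0,5],[0,0,0,4.3,0.5,0,5]]'
python3 -m creep '[[0,0,0,4.3,0.5,0,5],[0,0,0,4.3,0.5,0,5],[0,0,0,4.3,0.5,0,5],[0,0,0,4.3,0.5,0,5],[0,0,0,4.3,0.5,0,5],[0,0,0,0,0,0,5]]'
python3 - <<'E'
from h import *
i=robot.capture("top")[:,:,::-1]
cv2.imwrite("pics/top1.png",cv2.resize(i[145:285,135:455],None,fx=2.5,fy=2.5,interpolation=cv2.INTER_CUBIC))
E
```

```text
t: 27.35
tool_pos: [0.5946, -0.1633, 0.3575]
ee_rot: [-1.67, -2.661, 0.0]
force: [1.4, -0.2, 1.2]
opening: 0.0501
grasp_force: 0.0
t: 28.15
tool_pos: [0.4804, 0.1652, 0.3863]
ee_rot: [1.67, 2.661, 0.002]
force: [0.2, -0.4, 0.2]
opening: 0.0502
grasp_force: 0.0
t: 28.75
tool_pos: [0.4067, 0.3743, 0.3857]
ee_rot: [-1.657, -2.666, -0.003]
force: [-0.3, 0.6, 0.0]
opening: 0.0503
grasp_force: 0.0
```

View pics/top1.png

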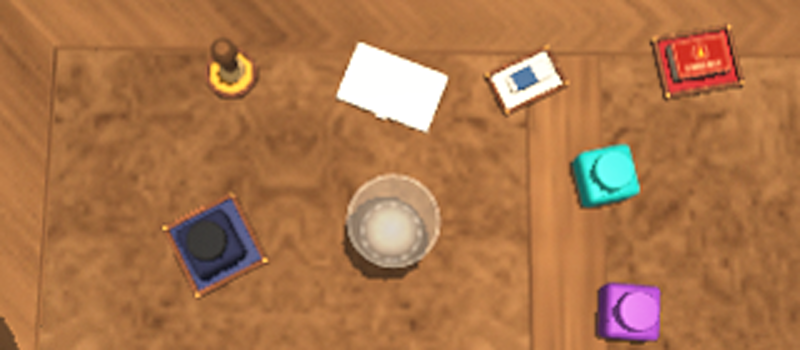

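All four are in their holders; the tumbler and card case haven't moved. Seal foot is at crop (233,76), its top at (223,47). I'll check numerically that it is upright, then hand in.

```bash
python3 - <<'E'
from h import *
m=robot.camera_model("top")
f=lambda P:((w2p(m,P)-[135,145])*2.5).round(0).tolist()
print("seal foot,top expected",f([[.599,.128,.006],[.599,.128,.084]]),"cap",f([[.4285,.138,.065]]))
E
```

```text
seal foot,top expected [[232.0, 71.0], [221.0, 49.0]] cap [[206.0, 237.0]]
```

The seal and bottle appear where they would if upright and centred.

```bash
python3 -c "
from cell import robot
print(robot.hand_in())"
```

```text
the job is handed in; nothing more can be done
None
```

The ink bottle, wax seal, matchbox and eraser each rest in their own holder, the final top picture shows the tumbler and card case unmoved, and the job was handed in just under 29 s into the 112 s limit; the hand-in returned no verdict.

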